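# Tip the stoppers into the box and rack the tray

## Task

Pick up the little tray by its upright handle, carry it level to the open box and tip it so that all four rubber stoppers slide off its open end into the box. Then slide the emptied tray, right way up and open end first, into the runners of the steel drying stand past the sprung clips until it meets the end stop, and let go. Do not touch the stoppers with the gripper, and leave the box and everything else on the bench where it stands.

Things in the scene. Friction and masses are not known exactly. Their poses are not given: they have to be found in the camera images.
- tray_grip (a point): grasp point in the middle of the tray's upright handle, a plate 50 long (x), 10 thick (y), its top 48 above the tray's underside, pinched across its thickness; free air on both sides. This point is 34 above the underside, 115 behind the pan's centre (pan's rear wall 50 ahead of it, open front edge 180 ahead). Axes: x from handle to open end, z up.
- tray: white plastic tray (130 to 210 g): flat pan 130 long (x), 100 wide (y), floor 4 thick, walls 4 thick and 16 high (from the underside) at both sides and the rear; the front end (+x) is open, without a wall. A flat strip 30 wide, 6 high leads back from the rear wall to the handle. Origin under the pan's centre, on its underside; axes as tray_grip.
- tray_lip (a point): middle of the tray's open front edge, on the floor's top face (180 ahead of and 30 below tray_grip), same axes.
- stopper_1: black rubber stopper (about 20 g), a squat cone frustum, 30 diameter at its foot, 25 at the top, 22 high, standing loose on the tray at first; origin at the centre of its foot, z along its axis. It stays on a level tray, slides or topples only when the tray is steep; its friction is not known: some 30 to 60 degrees of tilt are needed.
- stopper_2: black rubber stopper (about 20 g), a squat cone frustum, 30 diameter at its foot, 25 at the top, 22 high, standing loose on the tray at first; origin at the centre of its foot, z along its axis. It stays on a level tray, slides or topples only when the tray is steep; its friction is not known: some 30 to 60 degrees of tilt are needed.
- stopper_3: black rubber stopper (about 20 g), a squat cone frustum, 30 diameter at its foot, 25 at the top, 22 high, standing loose on the tray at first; origin at the centre of its foot, z along its axis. It stays on a level tray, slides or topples only when the tray is steep; its friction is not known: some 30 to 60 degrees of tilt are needed.
- stopper_4: black rubber stopper (about 20 g), a squat cone frustum, 30 diameter at its foot, 25 at the top, 22 high, standing loose on the tray at first; origin at the centre of its foot, z along its axis. It stays on a level tray, slides or topples only when the tray is steep; its friction is not known: some 30 to 60 degrees of tilt are needed.
- box_in (a point): centre of the inner floor (5 above the bench) of a loose open-topped plastic box, 170 x 170 outside, 70 high, walls 5 thick (about 500 g); axes along its sides, z up.
- box: the same box; origin at the centre of its underside.
- dock_home (a point): where tray_grip is when the tray is fully home in the steel stand, the tray's axes then along this point's; 64 above the bench. The tray slides in along +x, handle staying outside. The stand's straight channel begins 64.5 ahead (+x) of this point, its flared mouth about 44 ahead (about 112 wide); the end stop's face is 180 ahead; z up.
- dock: fixed steel stand, 150 x 130, 60 high: two level channel runners, mouth towards -x, open above in the middle. Ledge tops 30 above the bench, side walls 104 apart (pan is 100), lips 12 wide over the ledges, underside 49 above the bench (pan walls need 16 of these 19). A sprung round grey clip in each wall resists from about 43 mm before home (push of 5 to 16 N); push on past it to the end stop bar.
- reagent_bottle: amber bottle with black cap, 56 diameter, 120 high; a bystander, origin at the centre of its underside.
- plastic_jar: white jar, 52 diameter, 70 high; a bystander, origin at the centre of its underside.
- beaker: glass beaker, 68 diameter, 90 high; a bystander, origin at the centre of its underside.
- tip_box: closed box of pipette tips, 120 x 85 x 60 high; a bystander, origin at the centre of its underside.
- timer: flat square timer, 60 x 60 x 16 high; a bystander, origin at the centre of its underside.
- wash_bottle: clear bottle with white cap, 64 diameter, 150 high; a bystander, origin at the centre of its underside.
Mind the look-alikes: they are no part of the job. What is shaped like the dock but turquoise is not meant.

How it is judged:
By the outcome, as a careful person would: the job done as asked, in the order asked, and still so for the second after the job is handed in, with the robot touching nothing.
It also fails if it takes over 61 s, if anything falls off the work surface, if the arm or the gripper's body presses on something with over 40 N, if the wrist force passes 120 N, or if a joint passes its speed limit or range.

## Robot

A 7-joint arm with a two-finger parallel gripper is mounted at the origin on the work surface. World frame = base frame: x ahead of the robot, y to its left, z up, the work surface at z = 0. Lengths are in m, angles in rad, forces in N, time in s.
With the tool pointing down it reaches from about 0.4 to 0.85 m from the base axis. Payload 10.4 kg.
Tool frame: the origin (TCP) lies midway between the tips of the shut fingers; the grasp point (between the pads) lies 19 mm behind it (manip.hold_point_z is the distance from the TCP to the grasp point, in m); z points along the fingers, y is the line along which they close (so a half turn about z gives the same grasp; the last joint's range is limited). The gripper opens to 85 mm and grips with 20 to 120 N. Pads are 22 mm wide; open, the fingers measure 114 mm over their backs; the gripper's body (76 mm by 85 mm) begins 54 mm behind the grasp point. The pads swing forward as they close: fully open they stand 13 mm farther back than shut.
Start: joints at [-0.023, 0.332, -0.065, 1.46, 0.022, 1.35, -0.088], TCP at [0.625, 0, 0.231] pointing down, gripper open.
Joint ranges: [-2.6, 2.6], [-0.5, 2.12], [-1.47, 1.34], [0.16, 2.42], [-1.27, 4.41], [0.06, 2.06], [-2.6, 2.6]. Speed limits (rad/s): [2.22, 2.22, 2.79, 2.79, 3.14, 3.14, 3.14].

## Interface

Orientations are given as a rotation vector (axis times angle).
In Python, from plant import manip gives the robot as it stands. Calls block until the motion is done:
- manip.move_pose(position, orientation): joint-space move of the TCP to a pose.
- manip.servo_line(position, v=0.15, rot=None, threshold=None): straight line of the TCP; rot=None keeps the orientation; v is the mean speed in m/s. With threshold (N) it stops when the force on the tool has changed by that much, and returns True; else False.
- manip.move_joints(angles): joint-space move.
- manip.gripper_to(opening, squeeze=None): finger opening in m; squeeze is the grip in N (None keeps the last); returns when the fingers have stopped.
- manip.pause(seconds).
- manip.ik(position, orientation): joint angles nearest the present ones, or None.
- manip.observe(): the state.
- manip.read_camera(name): name is "scene" or "side" or "wrist"; returns a dict with "img" (420x560x3 uint8, red, green, blue), "fx", "fy", "cx", "cy" (pixels), "dist" ([k1, k2, p1, p2, k3] as OpenCV has them; the pictures are not rectified), "extrinsics" (4x4, takes a point from camera to world coordinates); the wrist camera has in their place "T_tool_cam" (4x4, takes a point from camera to tool coordinates, whose origin is the TCP and whose axes are the flange's). Camera axes: x right, y up, looking along -z (the intrinsics and any distortion apply to the point x, -y, -z); pixel columns grow to the right and rows downward; lengths in m; the calibration is good to about 2 mm. A picture is of the moment at which its call begins: read the wrist's pose just before it. There is no depth.
A pose or a line that the arm cannot do raises manip.MotionError and nothing moves.
- manip.hand_in(): hands the job in; it is judged then, once.
The state is a dict: "clock": time; "joints": joint angles; "joint_vel": joint speeds; "joint_torque": joint torques, N m; "eef_pos": TCP position; "tcp_rot": TCP orientation; "force": force on the tool from outside, world axes, zero at the start; "moment": the same for the moment, N m; "finger_gap": finger opening in m; "grip_force": force on a finger pad.
Only numpy, scipy, OpenCV 4.12 (cv2) and the standard library are available. Lean on these libraries where they do the work, as an engineer would, in place of code of your own. Each camera call takes 0.05 s, during which the arm holds its last target. There are 200 camera calls.

## Working session

There is one attempt and no reset: what is moved stays moved. The work goes in short steps, each a Python script; the robot and the scene stay as the last script left them, time stands still between calls to the robot, and variables do not carry over. Pictures are saved under pics/ and viewed, at most 10 in all, crops included, and the job is handed in when it is done.

```bash
mkdir -p pics; ls; python3 - <<'E'
from plant import manip
import cv2,json,numpy as np,pickle
d={}
for n in ["scene","side","wrist"]:
    o=manip.observe(); c=manip.read_camera(n); c['obs']=o; d[n]=c
    cv2.imwrite(f"pics/{n}0.png",cv2.resize(c["img"][:,:,::-1],(784,588),interpolation=cv2.INTER_CUBIC))
    print(n,c["fx"],c["cx"],c["cy"],c["dist"],np.round(c.get("extrinsics",c.get("T_tool_cam")),3).tolist())
pickle.dump(d,open("d0.pkl","wb"))
print(manip.hold_point_z,manip.observe())
E
```

```text
pics
scene 415.53812613507955 283.28062879158864 205.72409943130765 [-0.0250205  0.         0.         0.         0.       ] [[-0.4, -0.759, 0.513, 1.077], [0.917, -0.33, 0.227, 0.262], [-0.003, 0.561, 0.828, 1.05], [0.0, 0.0, 0.0, 1.0]]
side 381.10759982839244 278.44738577833056 208.3345794461149 [-0.00591837  0.          0.          0.          0.        ] [[-0.965, 0.123, -0.23, 0.194], [-0.261, -0.492, 0.831, 1.14], [-0.012, 0.862, 0.507, 0.758], [0.0, 0.0, 0.0, 1.0]]
wrist 375.98199282355864 278.42945547516166 202.1032205547488 [-0.07109463  0.          0.          0.          0.        ] [[0.0, 0.95, 0.312, 0.081], [1.0, -0.0, -0.0, 0.0], [-0.0, 0.312, -0.95, -0.143], [0.0, 0.0, 0.0, 1.0]]
0.0187 {'clock': 0.15, 'joints': array([-0.0226116 ,  0.33271944, -0.06470354,  1.46073493,  0.02156926,
        1.34991652, -0.08851226]), 'joint_vel': array([ 0.00119913, -0.001589  , -0.0008524 , -0.00227789, -0.00187976,
        0.00067265,  0.00205972]), 'joint_torque': array([ 1.13752249e-03, -6.25829744e+01,  4.95374459e-02, -3.91853535e+01,
        1.63436425e-02,  7.44175835e-03, -2.63868424e-05]), 'eef_pos': array([6.24714513e-01, 1.94301499e-05, 2.30709672e-01]), 'tcp_rot': array([-2.22089305e+00, -2.22092098e+00,  1.22221809e-03]), 'force': array([ 0.06733047,  0.39089988, -0.23311096]), 'moment': array([-0.02485097, -0.03839764,  0.01723619]), 'grip_force': 0.0, 'finger_gap': 0.08557207326707338}
```

View pics/scene0.png

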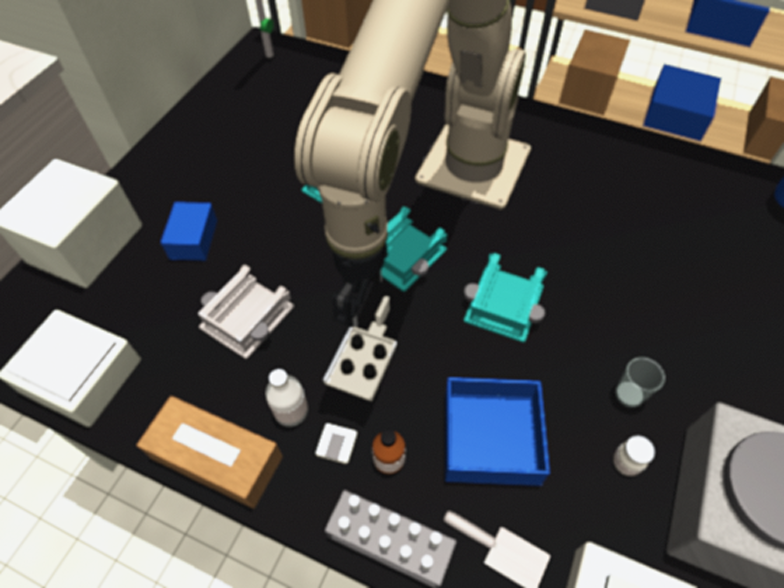

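View pics/side0.png

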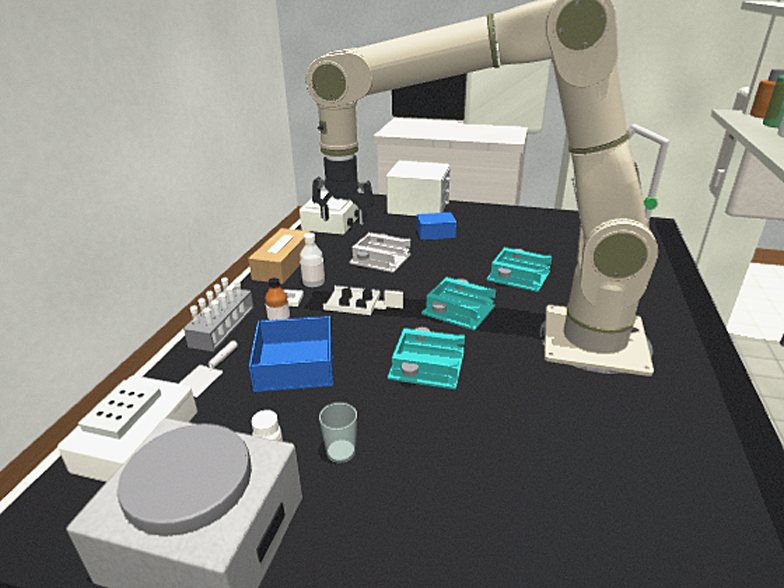

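```bash
cat > h.py <<'E'
import cv2,numpy as np,pickle
from scipy.spatial.transform import Rotation as R
def tile(img,x,y,w,W=400,H=300):
    h=w*H//W; t=cv2.resize(img[y:y+h,x:x+w,::-1],(W,H),interpolation=cv2.INTER_CUBIC)
    s=W/w
    for k in range(x-x%10+10,x+w,10): cv2.line(t,(int((k-x)*s),0),(int((k-x)*s),8 if k%50 else 20),(0,255,255),1)
    for k in range(y-y%10+10,y+h,10): cv2.line(t,(0,int((k-y)*s)),(8 if k%50 else 20,int((k-y)*s)),(0,255,255),1)
    return t
def extr(c):
    if 'extrinsics' in c: return np.array(c['extrinsics'])
    o=c['obs'];T=np.eye(4);T[:3,:3]=R.from_rotvec(o['tcp_rot']).as_matrix();T[:3,3]=o['eef_pos']
    return T@np.array(c['T_tool_cam'])
def ray(c,uv):
    K=np.array([[c['fx'],0,c['cx']],[0,c['fy'],c['cy']],[0,0,1]])
    p=cv2.undistortPoints(np.array([[uv]],float),K,np.array(c['dist']))[0,0]
    T=extr(c); d=T[:3,:3]@np.array([p[0],-p[1],-1.]); return T[:3,3],d
def onz(c,uv,z):
    o,d=ray(c,uv); return o+d*(z-o[2])/d[2]
def tri(cs,uvs):
    A=np.zeros((3,3));b=np.zeros(3);L=[]
    for c,u in zip(cs,uvs):
        o,d=ray(c,u); d=d/np.linalg.norm(d); P=np.eye(3)-np.outer(d,d);A+=P;b+=P@o;L.append((P,o))
    x=np.linalg.solve(A,b); return x,[np.linalg.norm(P@(x-o)) for P,o in L]
def proj(c,X):
    T=np.linalg.inv(extr(c)); p=(T[:3,:3]@np.atleast_2d(X).T).T+T[:3,3]
    K=np.array([[c['fx'],0,c['cx']],[0,c['fy'],c['cy']],[0,0,1]])
    q=p*[1,-1,-1]
    return cv2.projectPoints(q.reshape(-1,1,3),np.zeros(3),np.zeros(3),K,np.array(c['dist']))[0].reshape(-1,2)
E
python3 - <<'E'
from h import *
d=pickle.load(open('d0.pkl','rb'))
s=d['scene']['img'];e=d['side']['img'];w=d['wrist']['img']
cv2.imwrite('pics/comp1.png',np.vstack([np.hstack([tile(s,126,185,100),tile(e,232,150,80)]),np.hstack([tile(s,205,205,100),tile(w,0,0,560)])]))
E
```

```text
(no output)
```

View pics/comp1.png

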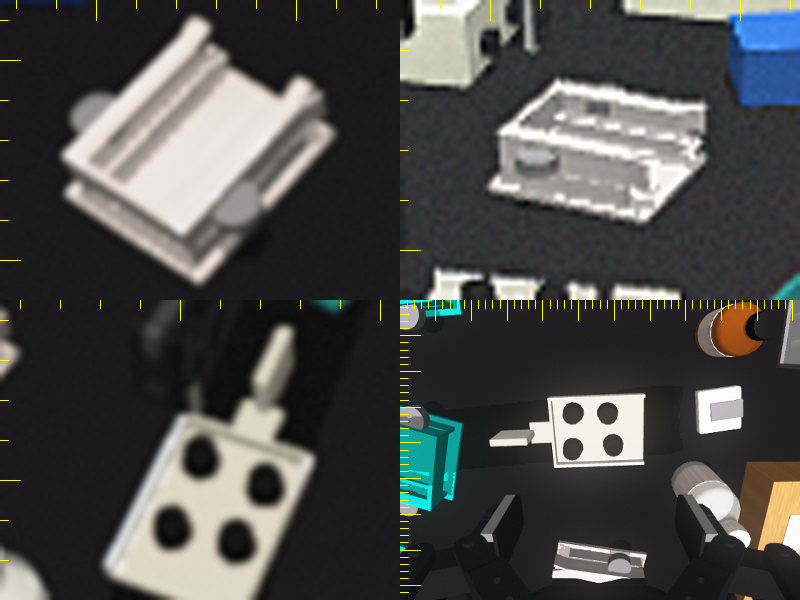

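```bash
python3 - <<'E'
from h import *
np.set_printoptions(precision=4,suppress=True)
d=pickle.load(open('d0.pkl','rb'));s,e,w=d['scene'],d['side'],d['wrist']
print('tray');[print(onz(w,p,.016)) for p in [(207,137),(340,133),(342,231),(213,232)]]
print(onz(w,(126,196),.048),onz(w,(186,188),.048))
print('scene pan');[print(onz(s,p,.016)) for p in [(205+180/4,205+115/4),(205+105/4,205+270/4),(205+315/4,205+160/4)]]
print('handle top scene',onz(s,(205+285/4,205+26/4),.048),onz(s,(205+262/4,205+85/4),.048))
S=lambda x,y:(126+x/4,185+y/4); E_=lambda x,y:(232+(x-400)/5,150+y/5)
print('dock base')
for p,z in [((65,190),0),((200,283),0),((335,135),0),((65,155),.06),((185,237),.06)]: print(onz(s,S(*p),z))
for p,q in [((65,190),(490,190)),((200,283),(645,222))]: print('x')
for p in [(490,190),(645,222),(707,155)]: print('side',onz(e,E_(*p),0))
b=lambda x,y:(x/1.4,y/1.4)
print('box top scene');[print(onz(s,b(*p),.07)) for p in [(447,379),(543,379),(547,470),(446,469)]]
print('bottle',onz(s,b(388,437),.12),'white bottle',onz(s,b(278,377),.15),'turq',onz(s,b(495,258),.06),onz(s,b(545,270),.06), onz(s,b(470,325),0), onz(s,b(525,335),0), 'turq2',onz(s,b(388,280),0),onz(s,b(440,240),.06))
E
```

```text
tray
[0.5568 0.0292 0.016 ]
[0.6831 0.033  0.016 ]
[ 0.6902 -0.0672  0.016 ]
[ 0.5573 -0.0684  0.016 ]
[ 0.4849 -0.0196  0.048 ] [ 0.5412 -0.0121  0.048 ]
scene pan
[ 0.5638 -0.0702  0.016 ]
[ 0.6934 -0.0634  0.016 ]
[0.5588 0.0335 0.016 ]
handle top scene [ 0.4828 -0.0232  0.048 ] [ 0.5347 -0.0177  0.048 ]
dock base
[ 0.6786 -0.3677  0.    ]
[ 0.7042 -0.2359  0.    ]
[ 0.5574 -0.2088  0.    ]
[ 0.6774 -0.3481  0.06  ]
[ 0.6996 -0.2354  0.06  ]
x
x
side [ 0.7026 -0.239  -0.    ]
side [ 0.5577 -0.215   0.    ]
side [ 0.5361 -0.3498  0.    ]
box top scene
[0.6184 0.1595 0.07  ]
[0.5481 0.3219 0.07  ]
[0.7083 0.3738 0.07  ]
[0.7742 0.217  0.07  ]
bottle [0.7784 0.1127 0.12  ] white bottle [ 0.7669 -0.0964  0.15  ] turq [0.3094 0.1521 0.06  ] [0.2976 0.2585 0.06  ] [0.451  0.1524 0.    ] [0.4284 0.2649 0.    ] turq2 [ 0.4146 -0.0516  0.    ] [0.3103 0.0269 0.06  ]
```

```bash
cat >> h.py <<'E'
def Rt(yaw,pitch,flip):   # tool rotation for tray yaw / nose-down pitch; flip: tool x along -tray x
    Rtray=R.from_euler('z',yaw)*R.from_euler('y',pitch)
    t=np.array([[1,0,0],[0,-1,0],[0,0,-1.]])
    if flip: t=t@np.diag([-1,-1,1])
    return Rtray,R.from_matrix(Rtray.as_matrix()@t)
HP=0.0187
def grip_pose(g,yaw,pitch,flip):   # TCP pose for tray_grip at g
    Rr,T=Rt(yaw,pitch,flip); return np.array(g)+T.apply([0,0,HP]),T.as_rotvec()
def lip_to_grip(l,yaw,pitch):
    Rr,_=Rt(yaw,pitch,0); return np.array(l)-Rr.apply([.18,0,-.03])
E
python3 - <<'E'
from h import *
from plant import manip
np.set_printoptions(precision=3,suppress=True)
d=pickle.load(open('d0.pkl','rb'));e=d['side']
for p,z in [((490,272),0),((528,290),0),((550,278),0),((490,258),.06),((518,249),.06),((551,265),.06)]: print('turq3',onz(e,(p[0]/1.4,p[1]/1.4),z))
ok=lambda g,y,p,f: manip.ik(*map(list,grip_pose(g,y,p,f)))
for f in (0,1):
    print('f',f,'pick',ok([.51,-.02,.034],.05,0,f) )
    for k in (0,.08,.15): print(' dock',k, ok([.505-k*.986,-.27+k*.165,.064],-.165,0,f))
    for yd in range(-180,180,15):
        y=np.radians(yd); s=''
        for p,z in ((0,.14),(20,.125),(40,.11),(55,.09),(65,.085),(75,.085)):
            l=np.array([.662,.268,0])-.03*np.array([np.cos(y),np.sin(y),0]); l[2]=z
            s+='1' if ok(lip_to_grip(l,y,np.radians(p)),y,np.radians(p),f) is not None else '0'
        if s>'11110': print(f,yd,s, 'grip', lip_to_grip(l,y,0))
E
```

```text
turq3 [ 0.279 -0.285  0.   ]
turq3 [ 0.165 -0.204  0.   ]
turq3 [ 0.106 -0.29   0.   ]
turq3 [ 0.281 -0.257  0.06 ]
turq3 [ 0.207 -0.336  0.06 ]
turq3 [ 0.111 -0.254  0.06 ]
f 0 pick [-0.145  0.321  0.107  1.98  -0.045  0.842 -1.534]
 dock 0 [ 0.181  0.4    0.277  1.81  -0.131  0.949 -1.222]
 dock 0.08 [ 0.202  0.253  0.276  2.003 -0.087  0.897 -1.211]
 dock 0.15 [ 0.23   0.118  0.28   2.158 -0.043  0.87  -1.2  ]
0 -120 111111 grip [0.767 0.45  0.115]
0 -105 111101 grip [0.716 0.471 0.115]
0 -45 111110 grip [0.514 0.416 0.115]
0 -30 111100 grip [0.48  0.373 0.115]
0 75 111110 grip [0.608 0.065 0.115]
0 90 111111 grip [0.662 0.058 0.115]
0 105 111111 grip [0.716 0.065 0.115]
0 120 111111 grip [0.767 0.086 0.115]
0 135 111111 grip [0.81  0.12  0.115]
0 150 111111 grip [0.844 0.163 0.115]
0 165 111111 grip [0.865 0.214 0.115]
f 1 pick [ 0.185  0.337 -0.266  1.962  0.115  0.856  1.479]
 dock 0 [ 0.492  0.396 -0.096  1.792  0.045  0.956  1.782]
 dock 0.08 [ 0.49   0.252 -0.043  1.988  0.014  0.902  1.845]
 dock 0.15 [ 0.472  0.123  0.025  2.146 -0.004  0.872  1.906]
1 -120 111111 grip [0.767 0.45  0.115]
1 -105 111111 grip [0.716 0.471 0.115]
1 -90 111111 grip [0.662 0.478 0.115]
1 -75 111111 grip [0.608 0.471 0.115]
1 -60 111111 grip [0.557 0.45  0.115]
1 -45 111111 grip [0.514 0.416 0.115]
1 -30 111110 grip [0.48  0.373 0.115]
1 75 111100 grip [0.608 0.065 0.115]
1 90 111110 grip [0.662 0.058 0.115]
1 165 111101 grip [0.865 0.214 0.115]
```

```bash
python3 - <<'E'
from h import *
from plant import manip
d={}
for n,g,y in (('dock',[.60,-.285,.32],-.165),('tray',[.56,-.02,.26],.05)):
    manip.move_pose(*map(list,grip_pose(g,y,0,0)))
    manip.pause(.2)
    o=manip.observe(); c=manip.read_camera('wrist'); c['obs']=o; d[n]=c
pickle.dump(d,open('d1.pkl','wb'))
print(manip.observe()['clock'],d['tray']['obs']['joint_vel'].round(3))
for n in d: cv2.imwrite(f'pics/{n}1.png',tile(d[n]['img'],0,0,560,784,588))
E
```

```text
2.85 [-0.005 -0.002 -0.007  0.004 -0.001  0.001 -0.   ]
```

View pics/dock1.png

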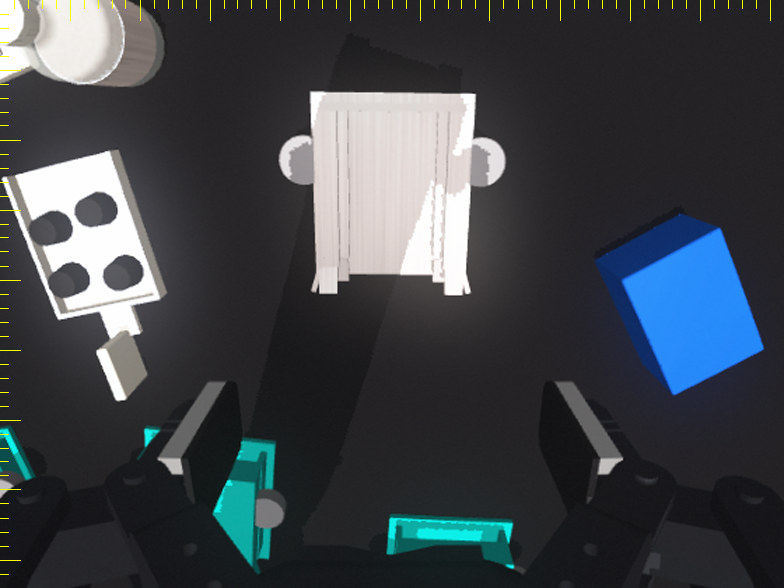

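View pics/tray1.png

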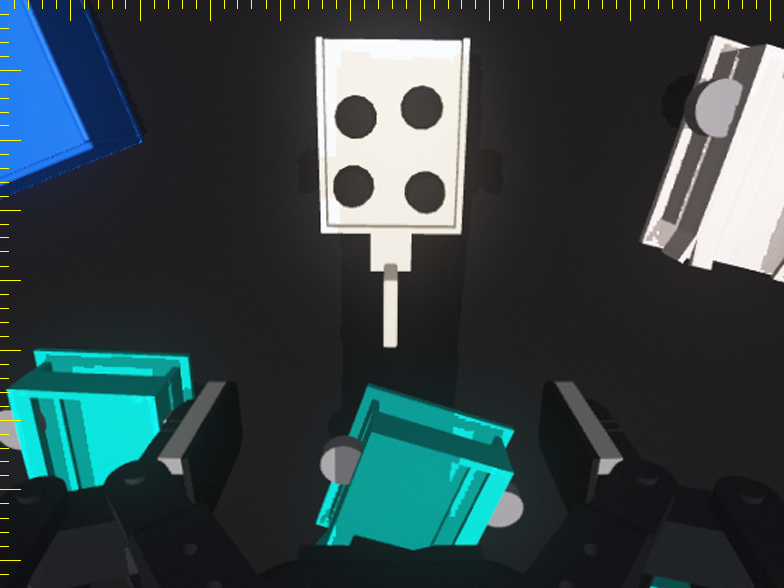

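```bash
python3 - <<'E'
from h import *
np.set_printoptions(precision=4,suppress=True)
d=pickle.load(open('d1.pkl','rb'));t,k=d['tray'],d['dock'];d0=pickle.load(open('d0.pkl','rb'));s=d0['scene']
f=lambda c,p,z:onz(c,(p[0]/1.4,p[1]/1.4),z)
P=[f(t,p,z) for p,z in [((316,38),.016),((470,38),.016),((322,233),.016),((461,233),.016),((390.5,347),.048),((390.5,278),.048)]]
[print(p) for p in P]
a=(P[0]+P[1]-P[2]-P[3])[:2]; print('tray yaw',np.arctan2(a[1],a[0]),'hyaw',np.arctan2(*(P[5]-P[4])[1::-1]),'width',np.linalg.norm(P[2]-P[3]),np.linalg.norm(P[0]-P[1]),np.linalg.norm(a)/2)
c=(P[0]+P[1]+P[2]+P[3])/4; u=a/np.linalg.norm(a); print('grip from pan',c[:2]-.115*u,'handle',(P[4]+P[5])/2)
print('handle top near tri',tri([t,s],[(390.5/1.4,347/1.4),(205+285/4,205+26/4)]))
for n,p,z in [('farL',(310,92),.06),('farR',(476,94),.06),('nearL',(313,293),.06),('nearR',(470,293),.06),('blkL',(327.5,293),.06),('blkR',(454,294),.06),('lipLfar',(349,110),.052),('lipLnear',(347,262),.052),('lipRfar',(436,110),.052),('lipRnear',(433,262),.052),('barnear',(393,109),.06),('floornear',(390,274),.0)]: print(n,f(k,p,z))
S=lambda x,y:(126+x/4,185+y/4)
print('tri far corner L(y+)',tri([k,s],[(310/1.4,92/1.4),S(185,235)]),'R',tri([k,s],[(476/1.4,94/1.4),S(65,155)]))
img=k['img']
cv2.imwrite('pics/dockc.png',np.vstack([np.hstack([tile(img,205,170,80),tile(img,285,170,80)]),np.hstack([tile(img,205,55,80),tile(img,285,55,80)])]))
E
```

```text
[0.6848 0.0335 0.016 ]
[ 0.6895 -0.0663  0.016 ]
[0.5552 0.028  0.016 ]
[ 0.56   -0.0714  0.016 ]
[ 0.4833 -0.0245  0.048 ]
[ 0.534  -0.0221  0.048 ]
tray yaw 0.040944339452641226 hyaw 0.04802490095390553 width 0.09945577837097984 0.09992086303809401 0.12964169076615664
grip from pan [ 0.5075 -0.0238] handle [ 0.5086 -0.0233  0.048 ]
handle top near tri (array([ 0.481 , -0.0244,  0.044 ]), [np.float64(0.00045856273335708424), np.float64(0.0004585627333570219)])
farL [ 0.7017 -0.2427  0.06  ]
farR [ 0.6819 -0.3561  0.06  ]
nearL [ 0.5569 -0.2149  0.06  ]
nearR [ 0.5373 -0.3347  0.06  ]
blkL [ 0.5551 -0.226   0.06  ]
blkR [ 0.5385 -0.3224  0.06  ]
lipLfar [ 0.6855 -0.2666  0.052 ]
lipLnear [ 0.575  -0.2445  0.052 ]
lipRfar [ 0.6755 -0.3278  0.052 ]
lipRnear [ 0.5642 -0.3101  0.052 ]
barnear [ 0.681  -0.2976  0.06  ]
floornear [ 0.5441 -0.2731  0.    ]
tri far corner L(y+) (array([ 0.6993, -0.2403,  0.0555]), [np.float64(0.0032380594042221707), np.float64(0.003238059404221878)]) R (array([ 0.6787, -0.3538,  0.0558]), [np.float64(0.004283528073122922), np.float64(0.00428352807312263)])
```

View pics/dockc.png

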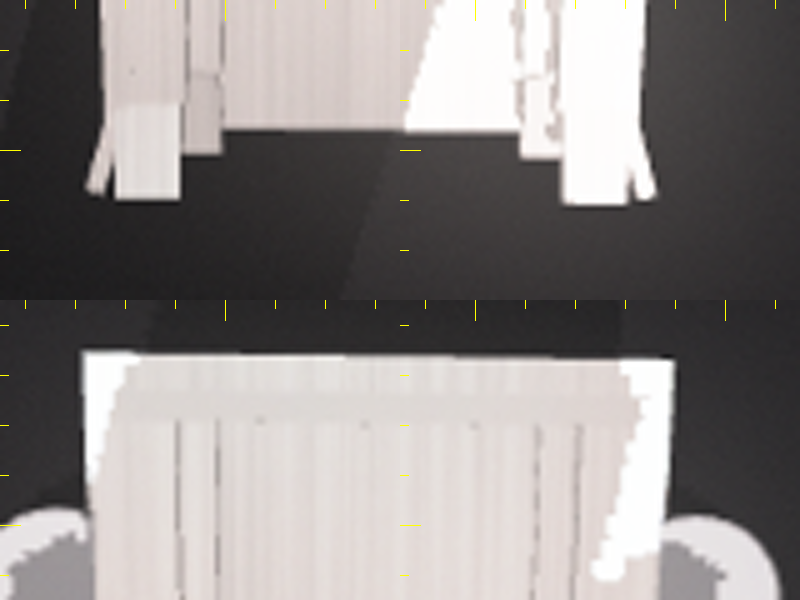

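```bash
python3 - <<'E'
from h import *
from plant import manip
np.set_printoptions(precision=4,suppress=True)
k=pickle.load(open('d1.pkl','rb'))['dock']
a=onz(k,(280.5,66),.06);b=onz(k,(279.5,209),.057);c=onz(k,(280.3,83),.055);e=onz(k,(279.5,180),.055)
print(a,b,np.arctan2(*(a-b)[1::-1]),c,e,np.arctan2(*(c-e)[1::-1]))
g=np.array([.508,-.0235,.034]);y=.043
manip.move_pose(*map(list,grip_pose(g+[0,0,.09],y,0,0)))
manip.servo_line(list(grip_pose(g,y,0,0)[0]),v=.1)
o=manip.observe(); print(o['eef_pos'],o['force'])
manip.gripper_to(0,squeeze=110)
o=manip.observe(); print(o['finger_gap'],o['grip_force'],o['force'],o['moment'],o['clock'])
manip.servo_line(list(grip_pose(g+[0,0,.04],y,0,0)[0]),v=.05)
manip.servo_line(list(grip_pose(g+[0,0,.156],y,0,0)[0]),v=.12)
manip.pause(.2)
o=manip.observe(); c=manip.read_camera('wrist'); c['obs']=o
print(o['finger_gap'],o['force'],o['moment'],o['clock'])
pickle.dump(c,open('d2.pkl','wb'))
cv2.imwrite('pics/held.png',tile(c['img'],0,0,560,784,588))
E
```

```text
[ 0.692  -0.2992  0.06  ] [ 0.5464 -0.2745  0.057 ] -0.1677959422916436 [ 0.6763 -0.2965  0.055 ] [ 0.5781 -0.2797  0.055 ] -0.1692554347726993
[ 0.5085 -0.0235  0.0159] [-0.0973  0.1821  0.1148]
0.008871627111788759 107.80987501144409 [-1.0926 -1.3489  4.4612] [-0.1737  0.2636 -0.0517] 5.225
0.008712922468371829 [ 1.2446 -0.0152 -2.4523] [-0.0157  0.2565 -0.0059] 7.4917
```

View pics/held.png

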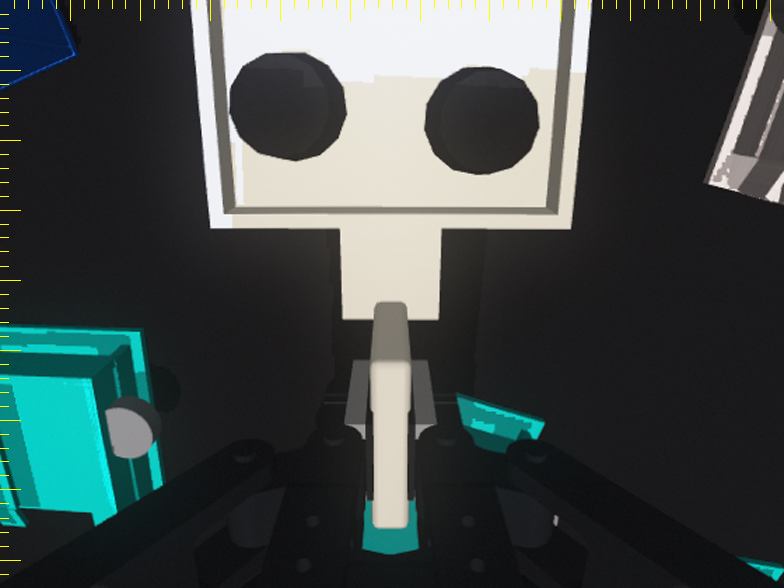

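```bash
python3 - <<'E'
from h import *
from plant import manip
np.set_printoptions(precision=3,suppress=True)
c=pickle.load(open('d2.pkl','rb'))
o=c['obs'];T=R.from_rotvec(o['tcp_rot']);tt=T.as_matrix()@np.diag([1,-1,-1.])  # tray axes
g=o['eef_pos']-T.apply([0,0,HP])
pts=np.array([[.05,.05,-.018],[.05,-.05,-.018],[-.025,.005,.014],[-.025,-.005,.014],[.025,.005,.014],[.025,-.005,.014],[.02,.015,-.028],[.02,-.015,-.028]])
print('pred',(proj(c,g+pts@tt.T)*1.4).round(0).tolist())
y=np.radians(109);u=np.array([np.cos(y),np.sin(y),0]);l=np.array([.662,.268,0])-.03*u
go=lambda p,z,v: manip.servo_line(*[list(q) if i==0 else q for i,q in enumerate([grip_pose(lip_to_grip(l+[0,0,z],y,np.radians(p)),y,np.radians(p),0)[0]])],v=v,rot=list(grip_pose([0,0,0],y,np.radians(p),0)[1]))
try:
  go(0,.16,.1); print(manip.observe()['clock'])
  for p,z in ((20,.14),(35,.12),(45,.10),(52,.09),(59,.085),(66,.085)):
    go(p,z,.06); manip.pause(.5); o=manip.observe(); print(p,o['clock'],o['force'],o['moment'],o['finger_gap'])
except manip.MotionError as x: print('ERR',x)
d={}
for n in('scene','side'):
    d[n]=manip.read_camera(n)
w=manip.read_camera('wrist')
pickle.dump(d,open('d3.pkl','wb'))
cv2.imwrite('pics/tip.png',np.vstack([np.hstack([tile(d['scene']['img'],260,220,180),tile(d['side']['img'],150,190,140)]),np.hstack([tile(w['img'],0,0,560),tile(d['scene']['img'],0,0,560)])]))
E
```

```text
pred [[214.0, 227.0], [575.0, 227.0], [376.0, 531.0], [413.0, 531.0], [374.0, 362.0], [417.0, 362.0], [346.0, 315.0], [442.0, 315.0]]
10.1
20 11.475 [-0.247  0.093 -1.967] [ 0.301  0.123 -0.009] 0.008806155946393125
35 12.65 [-1.202  0.411 -2.236] [0.67  0.203 0.008] 0.00810888020550718
45 13.6667 [ 0.151 -0.558 -2.112] [0.876 0.323 0.017] 0.00839557498544422
52 14.6083 [ 0.082 -0.008 -1.065] [ 0.985  0.39  -0.045] 0.00846758182107465
59 15.5917 [-0.244  0.463 -1.334] [ 1.063  0.329 -0.027] 0.008304043512943135
66 16.6083 [ 0.503 -0.245 -1.717] [ 1.19   0.408 -0.003] 0.008576861835761363
```

View pics/tip.png

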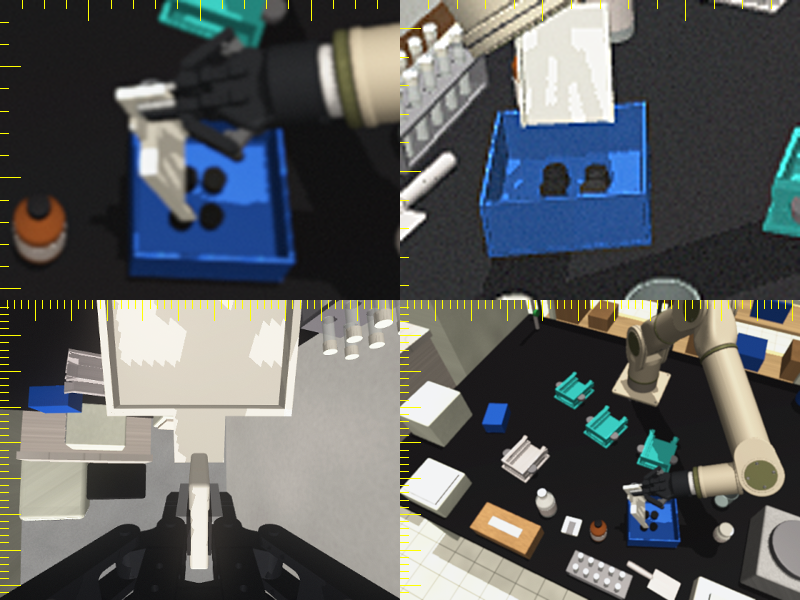

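```bash
cat >> h.py <<'E'
YD=-.169; U=np.array([np.cos(YD),np.sin(YD),0]); N=np.array([-U[1],U[0],0]); HOME=np.array([.5028,-.2683,.0655])
E
python3 - <<'E'
from h import *
from plant import manip
np.set_printoptions(precision=3,suppress=True)
y=np.radians(109);u=np.array([np.cos(y),np.sin(y),0]);l=np.array([.662,.268,0])-.03*u
def go(g,y,p,v):
    P,r=grip_pose(g,y,p,0); manip.servo_line(list(P),v=v,rot=list(r))
for p,z in ((45,.11),(0,.17)): go(lip_to_grip(l+[0,0,z],y,np.radians(p)),y,np.radians(p),.12)
print(manip.observe()['clock'])
g=HOME-.155*U
go(g+[0,0,.13],YD,0,.15)
go(g+[0,0,.03],YD,0,.15); go(g,YD,0,.06); manip.pause(.4)
o=manip.observe(); print(o['clock'],o['force'],o['moment'],o['eef_pos'],grip_pose(g,YD,0,0)[0])
d={}
for n in('scene','side','wrist'):
    d[n]=manip.read_camera(n); d[n]['obs']=o
pickle.dump(d,open('d4.pkl','wb'))
s,e=d['scene'],d['side']
def mark(c,x,yy,w,W,pts):
    t=tile(c['img'],x,yy,w,W,W*3//4)
    return t
L=lambda x,yy,z: g+x*U+yy*N+[0,0,z]
q=[L(.18,.05,-.018),L(.18,-.05,-.018),L(.05,.05,-.018),L(.05,-.05,-.018)]
print('scene pred',proj(s,q).round(1).tolist(),'side',proj(e,q).round(1).tolist())
cv2.imwrite('pics/pre.png',np.vstack([np.hstack([tile(s['img'],140,140,100),tile(e['img'],240,140,100)]),np.hstack([tile(d['wrist']['img'],0,0,560),tile(s['img'],140,180,60)])]))
E
```

```text
18.3167
23.6083 [ 0.759 -0.274 -1.167] [ 0.054  0.125 -0.037] [ 0.35  -0.242  0.047] [ 0.35  -0.242  0.047]
scene pred [[206.6, 202.7], [180.8, 187.8], [233.4, 173.6], [208.1, 160.0]] side [[286.5, 183.9], [295.8, 174.4], [316.3, 189.8], [324.4, 179.6]]
```

View pics/pre.png

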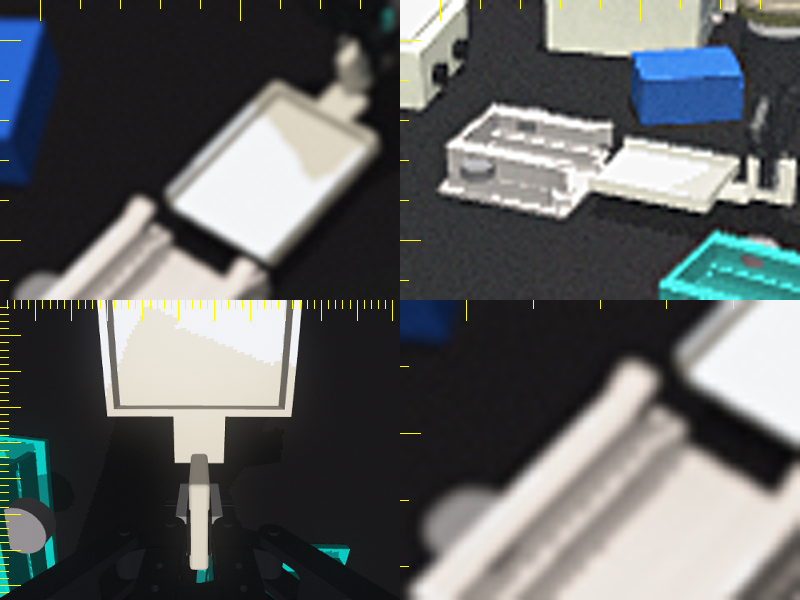

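```bash
python3 - <<'E'
from h import *
from plant import manip
np.set_printoptions(precision=2,suppress=True)
for k in (.13,.115,.1,.085):
    hit=manip.servo_line(list(grip_pose(HOME-k*U,YD,0,0)[0]),v=.05,threshold=8)
    manip.pause(.15)
    o=manip.observe(); F=o['force']; P=o['eef_pos']-grip_pose(HOME,YD,0,0)[0]
    print(k,hit,'F dock',F@U,F@N,F[2],'M',o['moment'],'pos',P@U*1e3,P@N*1e3,P[2]*1e3,o['clock'])
    if hit: break
E
```

```text
0.13 False F dock 0.14084110615576678 0.4732201453511913 -0.7304711667225255 M [0.06 0.11 0.05] pos -130.26971369559277 -0.03497812245700794 -0.034376692518815755 24.5583
0.115 False F dock 0.6608119047130385 0.033096711378911285 -1.1365824082850216 M [0.06 0.15 0.01] pos -115.24147598134846 -0.02789162923800812 -0.09588089798828747 25.1583
0.1 False F dock -1.1847139609296875 -0.815749029933972 -1.642017810697781 M [0.02 0.21 0.  ] pos -100.24917280293354 -0.03889889993017473 -0.09289607914589326 25.7583
0.085 False F dock 0.8696360832466733 0.6826794825261344 -2.5171526952092442 M [0.01 0.13 0.05] pos -85.2473733028214 -0.021414386152993178 -0.10119554028012456 26.3583
```

```bash
python3 - <<'E'
from h import *
from plant import manip
np.set_printoptions(precision=2,suppress=True)
def st(k,hit):
    o=manip.observe(); F=o['force']; P=o['eef_pos']-grip_pose(HOME,YD,0,0)[0]
    print(k,hit,'F dock',F@U,F@N,F[2],'M',o['moment'],'pos',P@U*1e3,P@N*1e3,P[2]*1e3,o['clock'],o['finger_gap'])
for k,th in ((.05,12),(.03,30),(.012,30),(-.012,25)):
    hit=manip.servo_line(list(grip_pose(HOME-k*U,YD,0,0)[0]),v=.03,threshold=th)
    st(k,hit)
    if hit: break
manip.pause(.3); st('after',0)
E
```

```text
0.05 False F dock -0.07938049420755122 0.2269476337842585 -2.128991506524403 M [-0.02  0.15 -0.02] pos -50.164995105203054 -0.02248297973395201 0.006497673190747344 27.675 0.008111389068090356
0.03 False F dock 0.6007771429023943 1.1437779009785123 -3.641413951358878 M [0.18 0.26 0.05] pos -29.6374068359882 0.07690987862959943 0.015396316518624664 28.4917 0.008470796841421189
0.012 False F dock 2.478544249776681 0.012740895135276905 -4.000104575294984 M [ 0.11 -0.05  0.06] pos -11.301378428163142 0.056897799902110024 0.18390585970692874 29.2417 0.008521203486647196
-0.012 True F dock -3.6091952768815783 0.016302469885788633 6.32544234753897 M [ 0.11  0.12 -0.08] pos -0.3182895800568561 0.3367745591159106 -0.7524365682300902 29.775 0.00848367528754813
after 0 F dock -0.1256886757872154 0.35855681748352186 4.998753249048248 M [-0.01 -0.3  -0.08] pos -0.3468025308240759 0.36087980571397604 -0.7621706062624634 30.075 0.008647568279368774
```

```bash
python3 - <<'E'
from h import *
from plant import manip
np.set_printoptions(precision=2,suppress=True)
def st(k,hit):
    o=manip.observe(); F=o['force']; P=o['eef_pos']-grip_pose(HOME,YD,0,0)[0]
    print(k,hit,'F dock',F@U,F@N,F[2],'M',o['moment'],'pos',P@U*1e3,P@N*1e3,P[2]*1e3,o['clock'],o['finger_gap'])
hit=manip.servo_line(list(grip_pose(HOME+.006*U-[0,0,.0008],YD,0,0)[0]),v=.02,threshold=28); st('push',hit)
manip.pause(.2); st('p',0)
manip.gripper_to(.05); manip.pause(.3); st('open',0)
P=manip.observe()['eef_pos']
manip.servo_line(list(P+[0,0,.2]),v=.15); 
P=manip.observe()['eef_pos']
manip.move_pose(*map(list,grip_pose([.60,-.285,.32],YD,0,0))); manip.pause(.3)
o=manip.observe();w=manip.read_camera('wrist');w['obs']=o;s=manip.read_camera('scene');e=manip.read_camera('side')
pickle.dump({'wrist':w,'scene':s,'side':e},open('d5.pkl','wb'));print(o['clock'])
cv2.imwrite('pics/end.png',np.vstack([np.hstack([tile(w['img'],150,0,280),tile(e['img'],240,140,100)]),np.hstack([tile(s['img'],300,250,120),tile(s['img'],0,0,560)])]))
E
```

```text
push True F dock -5.518418535836649 1.7045426458358617 9.255173857027074 M [0.21 0.14 0.06] pos -0.4475221705452296 0.3583388595529337 -0.6855221555000651 30.375 0.00819441963588962
p 0 F dock -3.8176751907978606 1.9769725107443528 8.575036856751062 M [0.15 0.1  0.05] pos -0.43721325395639704 0.35334708279400834 -0.6665052853100512 30.575 0.00893848542154005
open 0 F dock -0.26860109821156464 -0.3250279901059848 0.17400883543493528 M [ 0.02  0.01 -0.03] pos -1.887189496974791 0.6069915614550868 -1.9249348252655119 31.35 0.04987919124134182
33.6667
```

View pics/end.png

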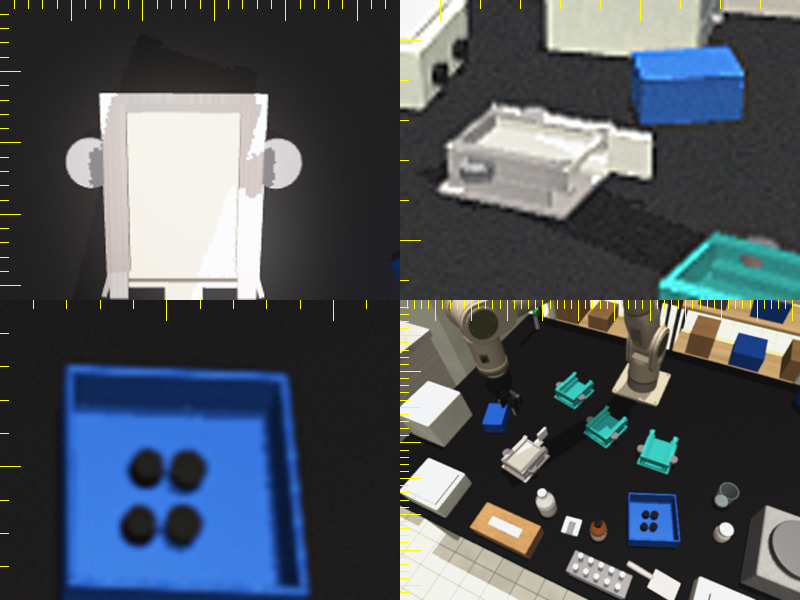

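```bash
python3 - <<'E'
from h import *
d=pickle.load(open('d5.pkl','rb'));w=d['wrist']
print(w['img'][185:215,262].sum(1).tolist()) 
for x in (.05,.054): print(x,proj(w,HOME+x*U+N*.03-[0,0,.019]))
for r in (196,199,202): print(r,((onz(w,(262,r),.046)-HOME)@U).round(4))
print('bar',((onz(w,(279,78),.06)-HOME)@U))
E
```

```text
[719, 720, 720, 719, 720, 719, 719, 719, 719, 664, 446, 448, 608, 719, 717, 660, 366, 186, 183, 186, 185, 179, 182, 178, 175, 174, 171, 173, 172, 168]
0.05 [[252.44858515 200.02493674]]
0.054 [[252.36966938 196.58960198]]
196 0.0545
199 0.051
202 0.0475
bar 0.17963202235087944
```

```bash
python3 -c "
from plant import manip
print(manip.hand_in())"
```

```text
the job is handed in; nothing more can be done
None
```

The job is handed in at about 34 s on the robot's clock: all four stoppers are in the box, and the empty tray is released in the steel stand, right way up, within about 1 mm of the end stop.

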